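# Rack the hole saws in order of size

## Robot

A 6-joint arm with a two-finger parallel gripper is mounted at the origin on the work surface. World frame = base frame: x ahead of the robot, y to its left, z up, the work surface at z = 0. Lengths are in mm, angles in rad, forces in N, time in s.
With the tool pointing down it reaches from about 350 to 775 mm from the base axis. Payload 7.3 kg.
Tool frame: the origin (TCP) lies midway between the tips of the shut fingers; the grasp point (between the pads) lies 19 mm behind it; z points along the fingers, y is the line along which they close (so a half turn about z gives the same grasp; the last joint's range is limited). The gripper opens to 92 mm and grips with 3 to 60 N. Pads are 19 mm wide; open, the fingers measure 130 mm over their backs; the gripper's body (75 mm by 190 mm) begins 47 mm behind the grasp point.
Start: joints at [-1.48, 0.342, 1.524, -0, 1.275, -0.146], TCP at [123.183, -510.363, 226.741] pointing down, gripper open.
Joint ranges: [-2.53, 2.53], [-0.77, 2.02], [0.04, 2.7], [-1, 4.14], [0.28, 2.66], [-3.11, 3.11]. Speed limits (rad/s): [2.57, 2.57, 3.14, 3.14, 3.14, 3.14].

## Interface

Orientations are given as [roll, pitch, yaw] about the fixed x, y, z axes, in that order (R = Rz(yaw) Ry(pitch) Rx(roll)).
In Python, from plant import get_obs, capture, camera_model, close_job, search_frame, regions_of, pinpoint gives the robot as it stands. The module is installed in compiled form; this text tells all that it offers.
- The arm moves only by the shell command python3 -m pendant 'ROWS'. ROWS is JSON, one flat list of numbers, 7 for each row, row after row: the shift along the tool's x, y, z in units of 30 mm (1.0 is 30 mm), then the turn, a rotation vector about the tool's x, y, z in units of 4 degrees (1.0 is 4 degrees), then the closure, from -1 (fully open) to 1 (shut), so that 0 is half open. In form: [dx, dy, dz, wx, wy, wz, gripper, dx, dy, dz, wx, wy, wz, gripper, ...]. A call has 1 to 12 rows; each row shifts and turns the commanded pose from where the row before left it, along the tool's axes as they then stand; what a row does not reach is not made up. A row lasts 1/10 s, in which the tool goes at most 50 mm and 8.59 degrees, less where a joint would pass 70% of its speed; a pose out of reach is approached as far as the arm can. A call with a number of a shift or a turn outside -1 to 1 is refused whole. A call with a gripper value outside its range is refused whole. The fingers move at their own pace and stop on an object; the grip force is fixed at half the most. Time passes only in rows, so rows that do not move let the fingers close. It gives the time, the measured TCP pose, the force, the opening and the grip force at its end, in the units of the state.
- get_obs(): the state, without advancing time (a new reading comes with each control period).
- capture(name): name is "scene" or "top" or "wrist"; returns the picture (480x640x3 uint8, red, green, blue); there is no depth.
- camera_model(name): a dict with "fov_y" (degrees; the focal length in pixels is half the picture's height over the tangent of half this angle, whatever the lens; pixels are square), "cx", "cy" (the principal point, pixels), "pose" (4x4, takes a point from camera to world coordinates). Camera axes: x right, y up, looking along -z (the intrinsics and any distortion apply to the point x, -y, -z); pixel columns grow to the right and rows downward; lengths in mm; the calibration is good to about 2 mm. A picture is of the moment at which its call begins: read the wrist's pose just before it. camera_model takes no time and is no camera call; for the wrist camera it gives the pose at the moment of the call.
- close_job(): hands the job in; it is judged then, once.
Trained networks look in the newest picture that a camera, given by its name, has taken for a name from the list of things; names that differ only in an ending like _2 or _b are one class to them, and where a whole thing is asked for, a point or a joint stands for the part that bears it (a point fixed in the world has none). Each returns a list of dicts, best first, with "score" (0 to 1); they miss things now and then, are a little off and sometimes report something else, mostly with a low value. They report only what shows in the picture. A call takes as long as a camera call. They do not tell look-alikes from the thing itself.
- search_frame(camera, thing): "location" ([column, row] in pixels, amid what is visible of it).
- regions_of(camera, thing): "pixels" (480x640 bool, what is visible of it) and "location" ([column, row] in pixels, amid what is visible of it).
- pinpoint(camera, thing): "location" ([column, row] in pixels: a listed point, or the origin of a listed thing).
The state is a dict: "time": time; "joint_positions": joint angles; "dq": joint speeds; "tau": joint torques, N m; "tool_pos": TCP position; "tcp_rot": TCP orientation; "contact_force": force on the tool from outside, world axes, zero at the start; "moment": the same for the moment, N m; "grip_width": finger opening in mm; "finger_force": force on a finger pad.
Only numpy, scipy, OpenCV 4.12 (cv2) and the standard library are available. Lean on these libraries where they do the work, as an engineer would, in place of code of your own. Each camera call takes 0.05 s, during which the arm holds its last target. There are 200 camera calls.

## Task

Put the four loose hole saws back on the four free posts of the rack, so that the whole row of six runs in order of size from the smallest saw, already on the rack at one end, to the largest at the other; leave those two where they are. Each saw goes teeth down over its post, centred on it, and flat on the board; set it down, do not drop it, or the teeth chip.

Things in the scene. Friction and masses are not known exactly. Their poses are not given: they have to be found in the camera images.
- saw32_mid (a point): loose hole saw, a red-painted steel cup standing mouth and teeth down, 32 mm outside diameter, 46 mm tall, wall 3 mm, closed flat top 6 mm thick with a dark bore in its middle; the point is its centre, half-way up (23 mm above the teeth), its z axis points up out of the closed top; starts loose on the bench and is to be racked; 70 g
- saw44_mid (a point): loose hole saw, a red-painted steel cup standing mouth and teeth down, 44 mm outside diameter, 46 mm tall, wall 3 mm, closed flat top 6 mm thick with a dark bore in its middle; the point is its centre, half-way up (23 mm above the teeth), its z axis points up out of the closed top; starts loose on the bench and is to be racked; 110 g
- saw54_mid (a point): loose hole saw, a red-painted steel cup standing mouth and teeth down, 54 mm outside diameter, 46 mm tall, wall 3 mm, closed flat top 6 mm thick with a dark bore in its middle; the point is its centre, half-way up (23 mm above the teeth), its z axis points up out of the closed top; starts loose on the bench and is to be racked; 150 g
- saw64_mid (a point): loose hole saw, a red-painted steel cup standing mouth and teeth down, 64 mm outside diameter, 46 mm tall, wall 3 mm, closed flat top 6 mm thick with a dark bore in its middle; the point is its centre, half-way up (23 mm above the teeth), its z axis points up out of the closed top; starts loose on the bench and is to be racked; 200 g
- saw22_mid (a point): smallest hole saw, a red-painted steel cup standing mouth and teeth down, 22 mm outside diameter, 46 mm tall, wall 3 mm, closed flat top 6 mm thick with a dark bore in its middle; the point is its centre, half-way up (23 mm above the teeth), its z axis points up out of the closed top; already sits over the post at one end of the rack (which end varies), not to be moved
- saw76_mid (a point): largest hole saw, a red-painted steel cup standing mouth and teeth down, 76 mm outside diameter, 46 mm tall, wall 3 mm, closed flat top 6 mm thick with a dark bore in its middle; the point is its centre, half-way up (23 mm above the teeth), its z axis points up out of the closed top; already sits over the post at one end of the rack (which end varies), not to be moved
- post1: free post of the rack: upright light-wood dowel, 10 mm in diameter, 22 mm high; origin at its foot, on the top of the rack's dark board (18 mm above the bench), z up, y along the row, x across it. The board is flat, 90 mm deep and 600 mm long. The row has six posts, 100 mm apart in a straight line: the two end ones carry the 22 mm and 76 mm saws; this is free post 1 of 4, counted from the row's +y end
- post2: free post of the rack: upright light-wood dowel, 10 mm in diameter, 22 mm high; origin at its foot, on the top of the rack's dark board (18 mm above the bench), z up, y along the row, x across it. The board is flat, 90 mm deep and 600 mm long. The row has six posts, 100 mm apart in a straight line: the two end ones carry the 22 mm and 76 mm saws; this is free post 2 of 4, counted from the row's +y end
- post3: free post of the rack: upright light-wood dowel, 10 mm in diameter, 22 mm high; origin at its foot, on the top of the rack's dark board (18 mm above the bench), z up, y along the row, x across it. The board is flat, 90 mm deep and 600 mm long. The row has six posts, 100 mm apart in a straight line: the two end ones carry the 22 mm and 76 mm saws; this is free post 3 of 4, counted from the row's +y end
- post4: free post of the rack: upright light-wood dowel, 10 mm in diameter, 22 mm high; origin at its foot, on the top of the rack's dark board (18 mm above the bench), z up, y along the row, x across it. The board is flat, 90 mm deep and 600 mm long. The row has six posts, 100 mm apart in a straight line: the two end ones carry the 22 mm and 76 mm saws; this is free post 4 of 4, counted from the row's +y end
Things that resemble listed ones, but are neither listed nor needed, are in the scene too. Leave any turquoise look-alike of the part that bears saw64_mid alone.

How it is judged (in metres and radians):
At the end, for the whole second after the job is handed in: In size order from the 22 mm saw's end, the four saws stand upright (0.12 rad) and at rest over their posts, centres within 15 mm of the post axis (9 mm for the 32 mm saw) and under 28 mm above the board; the 22 and 76 mm saws upright and within 12 mm of their starts (((horizontal distance between saw22_mid and post1 below 0.13 m and horizontal distance between saw32_mid and post1 below 0.009 m and z of saw32_mid in the frame of post1 below 0.028 m and horizontal distance between saw44_mid and post2 below 0.015 m and z of saw44_mid in the frame of post2 below 0.028 m and horizontal distance between saw54_mid and post3 below 0.015 m and z of saw54_mid in the frame of post3 below 0.028 m and horizontal distance between saw64_mid and post4 below 0.015 m and z of saw64_mid in the frame of post4 below 0.028 m) or (horizontal distance between saw22_mid and post4 below 0.13 m and horizontal distance between saw32_mid and post4 below 0.009 m and z of saw32_mid in the frame of post4 below 0.028 m and horizontal distance between saw44_mid and post3 below 0.015 m and z of saw44_mid in the frame of post3 below 0.028 m and horizontal distance between saw54_mid and post2 below 0.015 m and z of saw54_mid in the frame of post2 below 0.028 m and horizontal distance between saw64_mid and post1 below 0.015 m and z of saw64_mid in the frame of post1 below 0.028 m)) and angle between each of saw32_mid, saw44_mid, saw54_mid, saw64_mid, saw22_mid, saw76_mid's own z axis and vertical below 0.12 rad and linear speed of each of saw32, saw44, saw54, saw64 below 0.02 m/s and angular speed of each of saw32, saw44, saw54, saw64 below 0.2 rad/s and distance of each of saw22_mid, saw76_mid from where it was at the start of the episode below 0.012 m); the robot touches nothing.
It fails at once if the 22 mm saw at the rack's end is shifted by more than 12 mm or tipped (distance of saw22_mid from where it was at the start of the episode above 0.012 m or angle between saw22_mid's own z axis and vertical above 0.3 rad).
It fails at once if the 76 mm saw at the rack's end is shifted by more than 12 mm or tipped (distance of saw76_mid from where it was at the start of the episode above 0.012 m or angle between saw76_mid's own z axis and vertical above 0.3 rad).
It fails at once if a loose saw is dropped (falls free at over 0.7 m/s, some 25 mm of fall) ((linear speed of saw32 above 0.7 m/s and contact force between the fingers and saw32 below 0.05 N) or (linear speed of saw44 above 0.7 m/s and contact force between the fingers and saw44 below 0.05 N) or (linear speed of saw54 above 0.7 m/s and contact force between the fingers and saw54 below 0.05 N) or (linear speed of saw64 above 0.7 m/s and contact force between the fingers and saw64 below 0.05 N)).
It also fails if it takes over 93 s, if anything falls off the work surface, if the arm or the gripper's body presses on something with over 40 N, if the wrist force passes 120 N, or if a joint passes its speed limit or range.

## Working session

There is one attempt and no reset: what is moved stays moved. The work goes in short steps, Python scripts to look and compute and a shell command to move; the robot and the scene stay as the last step left them, time stands still between calls to the robot, and variables do not carry over. Pictures are saved under pics/ and viewed, at most 14 in all, crops included, and the job is handed in when it is done.

```bash
mkdir -p pics
python3 - <<'E'
from plant import *
import cv2,numpy as np
for n in ["scene","top"]:
    im=capture(n); cv2.imwrite(f"pics/{n}0.png",im[:,:,::-1])
    m=camera_model(n); print(n,{k:(np.round(v,3).tolist() if k=="pose" else v) for k,v in m.items()})
    for t in ["saw32_mid","saw44_mid","saw54_mid","saw64_mid","saw22_mid","saw76_mid","post1"]:
        print(t,[(np.round(d["location"]).tolist(),round(d["score"],2)) for d in pinpoint(n,t)][:7])
print(get_obs())
E
```

```text
scene {'fov_y': 42.233581450104, 'cx': 332.0998119260314, 'cy': 233.9998165588768, 'pose': [[0.422, -0.612, 0.668, 1246.979], [0.906, 0.277, -0.319, -291.356], [0.01, 0.74, 0.672, 778.703], [0.0, 0.0, 0.0, 1.0]]}
saw32_mid [([172.0, 276.0], 0.96)]
saw44_mid []
saw54_mid [([248.0, 243.0], 0.66)]
saw64_mid [([418.0, 154.0], 0.83), ([425.0, 199.0], 0.62)]
saw22_mid [([185.0, 333.0], 0.59)]
saw76_mid [([480.0, 261.0], 0.59)]
post1 [([313.0, 311.0], 0.61), ([251.0, 324.0], 0.61), ([372.0, 298.0], 0.57), ([426.0, 283.0], 0.37)]
top {'fov_y': 52.02575058300002, 'cx': 326.0302248219281, 'cy': 247.18324625842442, 'pose': [[0.122, 0.968, -0.219, 348.426], [-0.992, 0.119, -0.03, 23.764], [-0.003, 0.221, 0.975, 880.805], [0.0, 0.0, 0.0, 1.0]]}
saw32_mid [([476.0, 308.0], 0.88), ([220.0, 162.0], 0.65)]
saw44_mid [([281.0, 296.0], 0.94)]
saw54_mid [([393.0, 307.0], 0.78)]
saw64_mid [([141.0, 342.0], 0.87), ([201.0, 265.0], 0.66)]
saw22_mid [([492.0, 221.0], 0.75)]
saw76_mid [([220.0, 156.0], 0.83)]
post1 [([276.0, 179.0], 0.55), ([380.0, 200.0], 0.5), ([329.0, 187.0], 0.49), ([436.0, 210.0], 0.39)]
{'time': 0.8, 'joint_positions': array([-1.48002888e+00,  3.41952966e-01,  1.52411437e+00,  3.24693402e-05,
        1.27539026e+00, -1.45990192e-01]), 'dq': array([-0.00027005, -0.00053484,  0.00221786, -0.00041343, -0.00029687,
        0.00055054]), 'tau': array([ 1.62112305e-03, -4.31083918e+01, -2.44473338e+01,  7.19305105e-02,
        4.80938028e-02, -8.63620301e-06]), 'tool_pos': array([ 123.17764097, -510.36226404,  226.75991409]), 'tcp_rot': array([ 3.14145451e+00, -1.10863907e-05,  2.36748186e-01]), 'contact_force': array([-0.45809644, -0.4327468 , -0.43571731]), 'moment': array([ 0.01240743, -0.02686656, -0.02448195]), 'finger_force': 0.0, 'grip_width': 91.94244886356842}
```

View pics/top0.png

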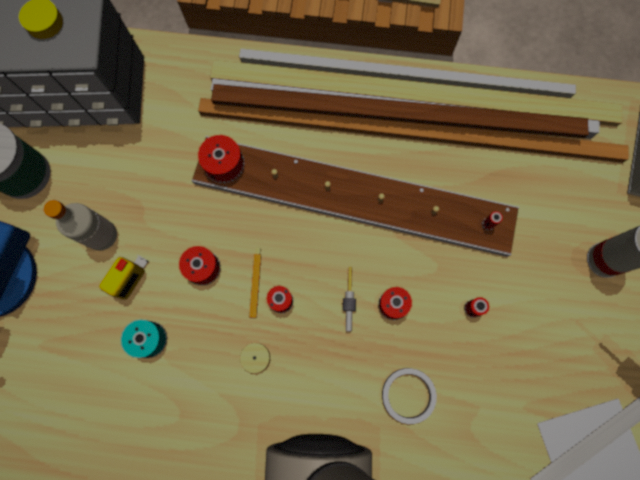

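View pics/scene0.png

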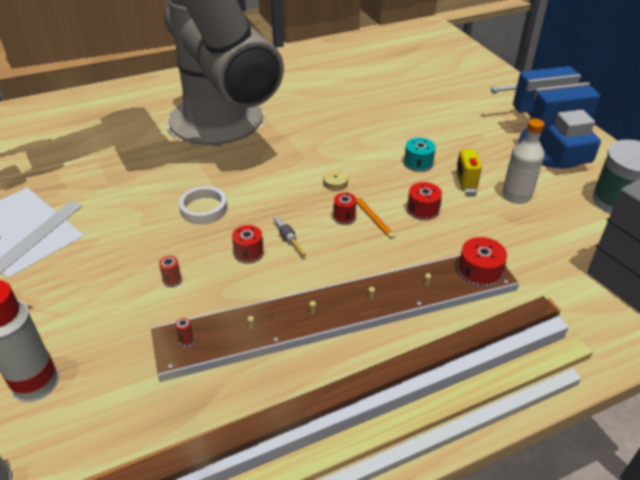

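Top view: the red 64 saw is at (199,265), 44 at (280,298), 54 at (395,303), 32 at (478,307). The turquoise look-alike is at (141,340), to be left alone. The 76 saw is at the left (+y) end and the 22 at the right, so post1→64, post2→54, post3→44, post4→32.

```bash
cat > h.py <<'E'
from plant import *
import numpy as np, cv2
from scipy.spatial.transform import Rotation as R
def ray(n,uv,m=None):
    m=m or camera_model(n); f=240/np.tan(np.radians(m["fov_y"]/2)); P=np.array(m["pose"])
    d=np.array([(uv[0]-m["cx"])/f,-(uv[1]-m["cy"])/f,-1.]); return P[:3,3],P[:3,:3]@d
def onz(n,uv,z,m=None):
    o,d=ray(n,uv,m); return o+d*(z-o[2])/d[2]
def proj(n,p,m=None):
    m=m or camera_model(n); f=240/np.tan(np.radians(m["fov_y"]/2)); P=np.array(m["pose"])
    q=P[:3,:3].T@(np.array(p)-P[:3,3]); return np.array([m["cx"]-f*q[0]/q[2],m["cy"]+f*q[1]/q[2]])
def go(x,y,z,yaw=None):
    """units to target from current measured pose, tool vertical"""
    o=get_obs(); T=R.from_euler("xyz",o["tcp_rot"]); 
    d=T.inv().apply(np.array([x,y,z])-o["tool_pos"])/30
    s="d(30mm) %s"%np.round(d,2)
    if yaw is not None:
        a=[(yaw+k*np.pi-o["tcp_rot"][2]+np.pi)%(2*np.pi)-np.pi for k in (0,1)]
        w=[(T.inv()*R.from_euler("xyz",[np.pi,0,yaw+k*np.pi])).as_rotvec(degrees=True)/4 for k in (0,1)]
        s+=" w(4deg) %s or %s q6 %.2f"%(np.round(w[0],2),np.round(w[1],2),o["joint_positions"][5])
    print(s,"| t %.1f"%o["time"])
E
python3 - <<'E'
from h import *
for n in ["scene","top"]:
    capture(n)
    for t in ["saw32_mid","saw44_mid","saw54_mid","saw64_mid","saw22_mid","saw76_mid","post1"]:
        z=18 if t=="post1" else 41 if t[3:5] in("22","76") else 23
        for k,f in (("pin",pinpoint),("reg",regions_of)):
            for d in f(n,t)[:6]:
                uv=d["location"]
                e=""
                if k=="reg":
                    v,u=np.nonzero(d["pixels"]); uv=[u.mean(),v.mean()]; e="n%d"%len(u)
                print(n,t,k,round(d["score"],2),np.round(uv,1),np.round(onz(n,uv,z+(11 if (t=="post1" and k=="reg") else 0))[:2],1),e)
E
```

```text
scene saw32_mid pin 0.82 [171.  273.4] [ 473.5 -222.1] 
scene saw32_mid reg 0.75 [170.4 271.4] [ 468.3 -221.8] n547
scene saw32_mid reg 0.48 [427.2 279. ] [663.7 164.9] n73
scene saw44_mid pin 0.7 [340.  205.7] [429.5 114.4] 
scene saw44_mid reg 0.82 [344.5 207.5] [438. 120.] n674
scene saw54_mid pin 0.76 [247.8 242. ] [453.3 -78.8] 
scene saw54_mid pin 0.44 [371.1 297.9] [662.2  59.4] 
scene saw54_mid pin 0.21 [171.8 273.2] [ 473.6 -220.8] 
scene saw54_mid reg 0.91 [247.9 243.2] [456.3 -79.6] n1050
scene saw64_mid pin 0.82 [424.  196.1] [470.4 275.9] 
scene saw64_mid pin 0.77 [418.5 154.6] [345.4 338.2] 
scene saw64_mid reg 0.93 [419.3 153.9] [343.8 341. ] n987
scene saw64_mid reg 0.78 [424.3 200.2] [481.5 269.7] n1152
scene saw22_mid pin 0.68 [186.1 334.2] [ 625.8 -234.6] 
scene saw22_mid reg 0.98 [185.2 332.1] [ 621.3 -234.8] n407
scene saw76_mid reg 0.62 [482.3 260.5] [679.3 261.7] n1999
scene post1 pin 0.62 [368.7 295.9] [652.8  60.1] 
scene post1 pin 0.57 [314.4 310. ] [643.6 -33.2] 
scene post1 pin 0.53 [249.3 327.6] [ 634.5 -140.1] 
scene post1 pin 0.46 [425.1 281.8] [664.  1
[... 690 characters left out ...]
. ] [339.  340.7] 
top saw64_mid reg 0.88 [199.6 265.6] [480.5 269. ] n1306
top saw64_mid reg 0.75 [144.2 339.1] [342.2 340.5] n1480
top saw22_mid pin 0.6 [491.5 219.4] [ 622.6 -235.1] 
top saw22_mid reg 0.69 [492.1 220.5] [ 620.6 -236.3] n229
top saw76_mid pin 0.82 [220.  158.7] [677.8 262.2] 
top saw76_mid reg 0.8 [221.6 158.5] [678.5 259.4] n1766
top post1 pin 0.53 [276.5 175. ] [667.6 158.8] 
top post1 pin 0.52 [434.1 211.8] [ 631.9 -137.5] 
top post1 pin 0.51 [378.  200.8] [640.4 -33.7] 
top post1 pin 0.38 [327.4 185.3] [659.   62.2] 
top post1 reg 0.53 [381.4 197.8] [643.1 -38.5] n16
top post1 reg 0.44 [275.  173.5] [666.1 160.2] n32
top post1 reg 0.44 [434.9 210.3] [ 631.2 -136.7] n26
```

```bash
python3 -m pendant '[0.5,-0.25,0.1,0,0,0,-1, 1,-0.5,0.2,0,0,0,-1, 1,-0.5,0.2,0,0,0,-1, 1,-0.5,0.2,0,0,0,-1, 1,-0.5,0.2,0,0,0,-1, 1,-0.5,0.2,0,0,0,-1, 1,-0.5,0.2,0,0,0,-1, 1,-0.5,0.2,0,0,0,-1, 1,-0.5,0.2,0,0,0,-1, 1,-0.5,0.2,0,0,0,-1, 1,-0.5,0.2,0,0,0,-1, 1,-0.5,0.2,0,0,0,-1]'
python3 -m pendant '[1,-0.5,0,0,0,0,-1, 0.9,-0.4,0,0,0,-0.5,-1, 0,0,0,0,0,-1,-1, 0,0,0,0,0,-1,-1, 0,0,0,0,0,-1,-1, 0,0,0,0,0,-1,-1, 0,0,0,0,0,-1,-1, 0,0,0,0,0,-1,-1, 0,0,0,0,0,-1,-1, 0,0,0,0,0,-1,-1, 0,0,0,0,0,-1,-1, 0,0,0,0,0,-1,-1]'
python3 -m pendant '[0,0,0,0,0,-1,-1, 0,0,0,0,0,-1,-1, 0,0,0,0,0,-1,-1, 0,0,0,0,0,-1,-1, 0,0,0,0,0,-1,-1, 0,0,0,0,0,-1,-1, 0,0,0,0,0,-1,-1, 0,0,0,0,0,0,-1]'
python3 - <<'E'
from h import *
go(467,-223,120,1.456)
m=camera_model("wrist"); im=capture("wrist"); cv2.imwrite("pics/w1.png",im[:,:,::-1])
for t,z in (("saw32_mid",23),("post1",18)):
    for d in pinpoint("wrist",t)[:4]: print(t,round(d["score"],2),d["location"],onz("wrist",d["location"],z,m))
E
```

```text
time: 3.5
tool_pos: [419.1, -259.6, 157.4]
tcp_rot: [-3.141, -0.0, 0.237]
contact_force: [0.3, -0.8, -0.3]
grip_width: 91.9
finger_force: 0.0
time: 4.7
tool_pos: [467.1, -221.0, 157.6]
tcp_rot: [-3.141, -0.0, 0.973]
contact_force: [0.3, -0.4, -0.5]
grip_width: 91.7
finger_force: 0.0
time: 5.5
tool_pos: [467.1, -221.1, 157.6]
tcp_rot: [-3.141, -0.0, 1.46]
contact_force: [0.1, -0.5, 0.3]
grip_width: 91.8
finger_force: 0.0
d(30mm) [-0.06  0.    1.25] w(4deg) [-0.   -0.    0.05] or [ 1.000e-02 -1.000e-02 -4.495e+01] q6 -0.48 | t 5.5
saw32_mid 0.81 [321.9, 232.8] [ 468.45200253 -221.86633164   23.        ]
post1 0.6 [532.6, 232.1] [ 635.51074599 -241.41867848   18.        ]
post1 0.58 [532.2, 91.1] [ 631.08807527 -135.07989579   18.        ]
```

View pics/w1.png

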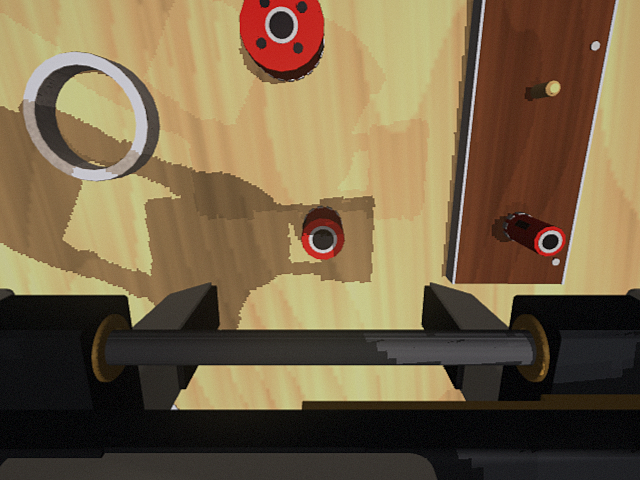

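The wrist view shows the 32 saw's bore at (323,239), post4's top at (554,88) and the 54's bore at (281,23). The 22 saw is at (550,240).

Run:
```python
from h import *
for n,uv,z in (("s32",(323,239),46),("p4",(554,88),40),("s54",(281,23.5),46),("s22",(550,240.5),64)): print(n,onz("wrist",uv,z).round(1))
```

```text
s32 [ 469.4 -221.2   46. ]
p4 [ 634.3 -136.5   40. ]
s54 [459. -79.  46.]
s22 [ 622.8 -234.9   64. ]
```

```bash
python3 -m pendant '[0,0.05,0.5,0,0,0,-1, 0,0,1,0,0,0,-1, 0,0,1,0,0,0,-1, 0,0,1,0,0,0,-1, 0,0,0.7,0,0,0,-1, 0,0,0.45,0,0,0,-1, 0,0,0.2,0,0,0,-1, 0,0,0,0,0,0,-1]'
python3 -m pendant '[0,0,0,0,0,0,0.4, 0,0,0,0,0,0,1, 0,0,0,0,0,0,1, 0,0,0,0,0,0,1, 0,0,0,0,0,0,1, 0,0,0,0,0,0,1, 0,0,0,0,0,0,1, 0,0,0,0,0,0,1]'
```

```text
time: 6.45
tool_pos: [468.3, -222.0, 11.7]
tcp_rot: [-3.14, -0.001, 1.458]
contact_force: [-0.6, 0.2, -0.2]
grip_width: 91.6
finger_force: 0.0
time: 7.25
tool_pos: [468.6, -222.3, 12.2]
tcp_rot: [-3.142, 0.0, 1.458]
contact_force: [-0.5, -0.1, -0.1]
grip_width: 32.6
finger_force: 0.0
```

```bash
python3 -m pendant '[0,0,0,0,0,0,1, 0,0,0,0,0,0,1, 0,0,-0.3,0,0,0,1, 0,0,-0.7,0,0,0,1, 0,0,-0.8,0,0,0,1, 0,0,-0.5,0,0,0,1, 0,0,-0.2,0,0,0,1, 0,0,0,0,0,0,1]'
python3 - <<'E'
from h import *
go(633.8,-137.6,90,1.456)
E
```

```text
time: 8.05
tool_pos: [469.0, -222.5, 88.1]
tcp_rot: [3.14, 0.001, 1.459]
contact_force: [-0.2, -0.3, -1.3]
grip_width: 31.6
finger_force: 30.0
d(30mm) [ 3.43  5.14 -0.06] w(4deg) [0.02 0.01 0.04] or [-2.000e-02  4.000e-02 -4.496e+01] q6 -0.48 | t 8.1
```

```bash
python3 -m pendant '[0.2,0.3,0,0,0,0,1, 0.5,0.75,0,0,0,0,1, 0.6,0.9,0,0,0,0,1, 0.6,0.9,0,0,0,0,1, 0.6,0.9,0,0,0,0,1, 0.5,0.75,0,0,0,0,1, 0.3,0.45,0,0,0,0,1, 0.13,0.19,0,0,0,0,1, 0,0,0,0,0,0,1, 0,0,0,0,0,0,1]'
python3 - <<'E'
from h import *
go(633.8,-137.6,31,1.456)
im=capture("wrist"); cv2.imwrite("pics/w2.png",im[:,:,::-1])
E
```

```text
time: 9.05
tool_pos: [632.6, -137.4, 86.5]
tcp_rot: [-3.14, -0.0, 1.458]
contact_force: [-0.2, -0.6, -1.2]
grip_width: 31.1
finger_force: 30.0
d(30mm) [-0.    0.04  1.85] w(4deg) [-0.02 -0.    0.03] or [ 0.000e+00 -4.000e-02 -4.497e+01] q6 -0.22 | t 9.1
```

View pics/w2.png

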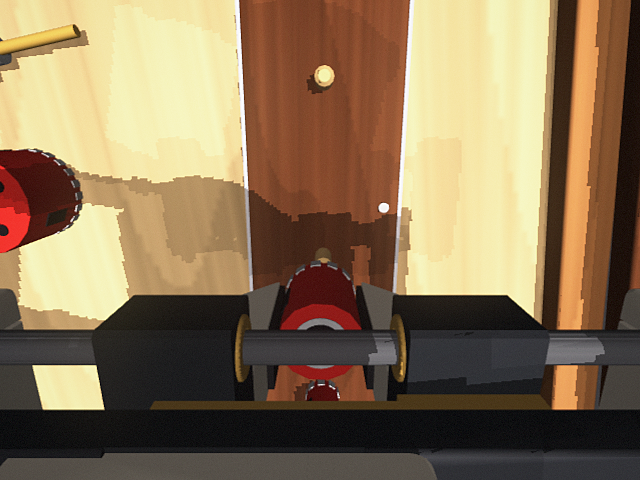

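The saw is centred left-right on the row. Post4's far rim shows at (322,250), and post3's top is at (324,75).

Run:
```python
from h import *
print("p3",onz("wrist",(324.5,74.5),40), "p4 far rim",onz("wrist",(322.5,249),40), onz("wrist",(322.5,320),120),onz("wrist",(320,381),120), "teeth far",onz("wrist",(321,263),74.5))
print(get_obs()["tool_pos"])
```

```text
p3 [646.38756247 -36.13213694  40.        ] p4 far rim [ 635.373288   -125.07713728   40.        ] [ 634.77577818 -127.14320432  120.        ] [ 631.01475367 -152.13917189  120.        ] teeth far [ 634.93461385 -121.32381294   74.5       ]
[ 632.56554612 -137.6542263    86.76606196]
```

```bash
python3 -m pendant '[0.02,0.04,0.3,0,0,0,1, 0,0,0.5,0,0,0,1, 0,0,0.4,0,0,0,1, 0,0,0.3,0,0,0,1, 0,0,0.2,0,0,0,1, 0,0,0.1,0,0,0,1, 0,0,0.05,0,0,0,1, 0,0,0.03,0,0,0,1, 0,0,0,0,0,0,1, 0,0,0,0,0,0,1]'
```

```text
time: 10.1
tool_pos: [634.9, -136.9, 31.2]
tcp_rot: [3.141, 0.0, 1.459]
contact_force: [-0.6, -0.4, -0.5]
grip_width: 31.3
finger_force: 30.0
```

```bash
python3 -m pendant '[0,0,0.03,0,0,0,1, 0,0,0,0,0,0,1, 0,0,0,0,0,0,0.3, 0,0,0,0,0,0,-0.2, 0,0,0,0,0,0,-0.6, 0,0,0,0,0,0,-1, 0,0,0,0,0,0,-1, 0,0,-0.4,0,0,0,-1, 0,0,-0.9,0,0,0,-1, 0,0,-1,0,0,0,-1, 0,0,-1,0,0,0,-1, 0,0,-0.7,0,0,0,-1]'
python3 - <<'E'
from h import *
go(458,-120,150,1.456)
E
```

```text
time: 11.3
tool_pos: [635.4, -137.1, 153.4]
tcp_rot: [3.138, 0.001, 1.459]
contact_force: [-0.1, -0.2, -0.7]
grip_width: 91.5
finger_force: 0.0
d(30mm) [-0.1  -5.94  0.09] w(4deg) [0.05 0.01 0.04] or [-2.000e-02  8.000e-02 -4.496e+01] q6 -0.22 | t 11.3
```

```bash
python3 -m pendant '[0.03,-0.3,0,0,0,0,-1, 0.1,-0.8,0,0,0,0,-1, 0.2,-0.9,0,0,0,0,-1, 0.2,-0.9,0,0,0,0,-1, 0.2,-0.9,0,0,0,0,-1, 0.2,-0.9,0,0,0,0,-1, 0.2,-0.7,0,0,0,0,-1, 0.1,-0.4,0,0,0,0,-1, 0,-0.14,0,0,0,0,-1, 0,0,0,0,0,0,-1, 0,0,0,0,0,0,-1]'
python3 - <<'E'
from h import *
go(458,-80,12,1.456)
im=capture("wrist"); cv2.imwrite("pics/w3.png",im[:,:,::-1])
E
```

```text
time: 12.4
tool_pos: [462.6, -80.6, 150.4]
tcp_rot: [3.14, 0.0, 1.458]
contact_force: [0.8, -0.6, -0.5]
grip_width: 92.0
finger_force: 0.0
d(30mm) [ 0.01 -0.16  4.61] w(4deg) [0.02 0.01 0.03] or [-1.000e-02  3.000e-02 -4.497e+01] q6 -0.22 | t 12.4
```

View pics/w3.png

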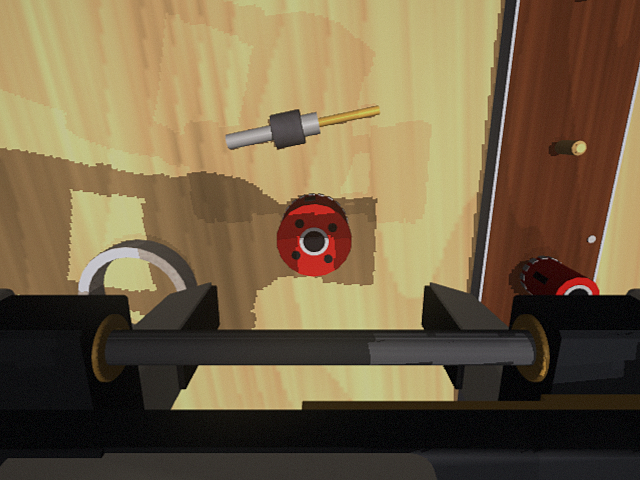

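The 54 bore is at (314,241), post3's top at (579,148), and the placed 32 stands upright with its bore at (579,293). The white ring near (137,290) is close to the left finger, so I'll check clearance.

Run:
```python
from h import *
for n,uv,z in (("s54",(314.5,241),46),("p3",(579,148),40),("s32",(579,293),64),("ring right",(196,285),10),("ringtop",(140,239),20)): print(n,onz("wrist",uv,z).round(1))
for uv in ((409,396),(436,396),(409,369)): print(onz("top",uv,15).round(1))
```

```text
s54 [458.9 -79.   46. ]
p3 [644.3 -36.   40. ]
s32 [ 635.7 -131.4   64. ]
ring right [ 354.8 -115.6   10. ]
ringtop [323.2 -69.2  20. ]
[ 304.1 -120.1   15. ]
[ 309.6 -165.3   15. ]
[ 348.2 -116.3   15. ]
```

```bash
python3 -m pendant '[0.03,-0.13,0.5,0,0,0,-1, 0,0,1,0,0,0,-1, 0,0,1,0,0,0,-1, 0,0,1,0,0,0,-1, 0,0,0.6,0,0,0,-1, 0,0,0.35,0,0,0,-1, 0,0,0.15,0,0,0,-1, 0,0,0,0,0,0,-1, 0,0,0,0,0,0,0, 0,0,0,0,0,0,1, 0,0,0,0,0,0,1, 0,0,0,0,0,0,1]'
python3 -m pendant '[0,0,0,0,0,0,1, 0,0,0,0,0,0,1, 0,0,0,0,0,0,1, 0,0,0,0,0,0,1]'
```

```text
time: 13.65
tool_pos: [458.3, -79.0, 12.4]
tcp_rot: [3.141, 0.0, 1.459]
contact_force: [0.2, -0.5, -0.0]
grip_width: 64.2
finger_force: 0.0
time: 14.05
tool_pos: [458.1, -79.0, 12.1]
tcp_rot: [3.141, 0.0, 1.459]
contact_force: [-0.2, -0.2, 4.0]
grip_width: 54.3
finger_force: 30.0
```

Run:
```python
from h import *
capture("top")
for d in pinpoint("top","saw32_mid")[:3]: print(d["score"],d["location"],onz("top",d["location"],41).round(1))
im=capture("top"); cv2.imwrite("pics/t2.png",cv2.resize(im[150:270,180:540,::-1],None,fx=2.2,fy=2.2,interpolation=cv2.INTER_CUBIC))
```

```text
0.65 [438.2, 206.6] [ 634.8 -139.7   41. ]
```

View pics/t2.png

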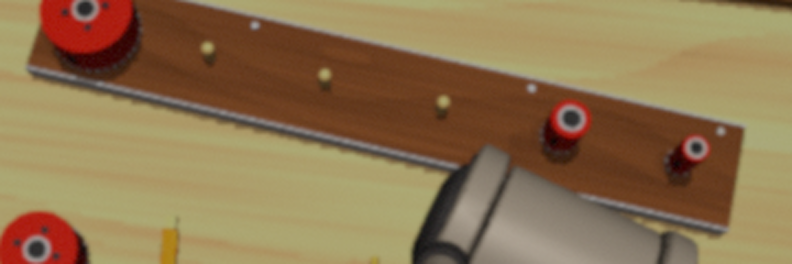

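The crop shows the 32 saw upright on post4 (bore at 571,118), with posts 1–3 free at (208,47), (325,74) and (443,102). Checking its centring numerically.

Run:
```python
from h import *
for n,u,v,z in (("76",85,8,64),("p1",208,47,40),("p2",325,74.5,40),("p3",443,102,40),("s32",571,118,64),("s22",697,147.5,64),("s64",37,248,46)):
    print(n,onz("top",(180+u/2.2,150+v/2.2),z).round(1))
go(656,62.5,90,1.456)
```

```text
76 [678.  259.7  64. ]
p1 [665.9 159.9  40. ]
p2 [653.8  61.   40. ]
p3 [642.  -37.4  40. ]
s32 [ 632.6 -137.2   64. ]
s22 [ 620.5 -236.9   64. ]
s64 [481.2 268.   46. ]
d(30mm) [ 5.42  6.03 -2.6 ] w(4deg) [0.01 0.   0.04] or [-0.000e+00  1.000e-02 -4.496e+01] q6 -0.22 | t 14.2
```

```bash
python3 -m pendant '[0,0,-0.3,0,0,0,1, 0,0,-0.6,0,0,0,1, 0,0,-0.7,0,0,0,1, 0.3,0.3,-0.6,0,0,0,1, 0.6,0.7,-0.3,0,0,0,1, 0.8,0.9,-0.1,0,0,0,1, 0.8,0.9,0,0,0,0,1, 0.8,0.9,0,0,0,0,1, 0.8,0.9,0,0,0,0,1, 0.7,0.7,0,0,0,0,1, 0.4,0.5,0,0,0,0,1, 0.2,0.2,0,0,0,0,1]'
python3 -m pendant '[0,0,0,0,0,0,1, 0,0,0,0,0,0,1]'
python3 - <<'E'
from h import *
go(656,62,30,1.456)
im=capture("wrist"); cv2.imwrite("pics/w4.png",im[:,:,::-1])
E
```

```text
time: 15.4
tool_pos: [655.6, 63.0, 89.5]
tcp_rot: [-3.141, 0.0, 1.46]
contact_force: [-0.2, -0.1, -1.4]
grip_width: 53.8
finger_force: 30.0
time: 15.6
tool_pos: [654.0, 61.4, 89.6]
tcp_rot: [-3.14, 0.001, 1.458]
contact_force: [-0.7, 0.0, -1.4]
grip_width: 53.8
finger_force: 30.0
d(30mm) [0.03 0.07 1.99] w(4deg) [-0.02  0.01  0.03] or [-1.000e-02 -3.000e-02 -4.497e+01] q6 0.09 | t 15.6
```

View pics/w4.png

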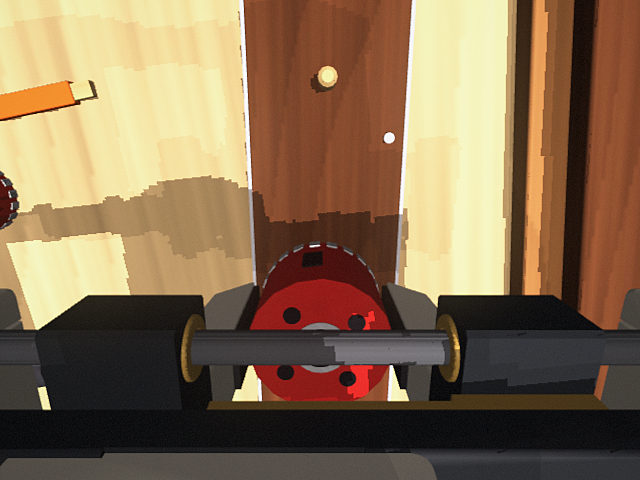

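The 54 is held square, centred at column 320, and post1's top is at (327,76), so the row lines up within 2 mm. Lowering.

```bash
python3 -m pendant '[0.03,0.07,0.3,0,0,0,1, 0,0,0.5,0,0,0,1, 0,0,0.4,0,0,0,1, 0,0,0.3,0,0,0,1, 0,0,0.2,0,0,0,1, 0,0,0.1,0,0,0,1, 0,0,0.06,0,0,0,1, 0,0,0.05,0,0,0,1, 0,0,0.03,0,0,0,1, 0,0,0.02,0,0,0,1, 0,0,0,0,0,0,1]'
python3 -m pendant '[0,0,0,0,0,0,0, 0,0,0,0,0,0,-0.4, 0,0,0,0,0,0,-1, 0,0,0,0,0,0,-1, 0,0,0,0,0,0,-1, 0,0,-0.4,0,0,0,-1, 0,0,-0.9,0,0,0,-1, 0,0,-1,0,0,0,-1, 0,0,-1,0,0,0,-1, 0,0,-0.7,0,0,0,-1, 0,0,0,0,0,0,-1]'
python3 - <<'E'
from h import *
go(440,119.5,150,1.456)
E
```

```text
time: 16.75
tool_pos: [657.2, 62.6, 31.3]
tcp_rot: [3.141, 0.0, 1.459]
contact_force: [0.0, 0.4, -1.7]
grip_width: 53.6
finger_force: 30.0
time: 17.85
tool_pos: [659.2, 62.6, 156.1]
tcp_rot: [3.133, -0.001, 1.459]
contact_force: [0.7, 0.9, 0.8]
grip_width: 91.9
finger_force: 0.0
d(30mm) [ 1.07 -7.47  0.14] w(4deg) [ 0.12 -0.01  0.04] or [ 1.000e-02  1.800e-01 -4.496e+01] q6 0.09 | t 17.9
```

```bash
python3 -m pendant '[0,-0.3,0,0,0,0,-1, 0.1,-0.7,0,0,0,0,-1, 0.15,-0.9,0.05,0,0,0,-1, 0.15,-0.9,0.05,0,0,0,-1, 0.15,-1,0.05,0,0,0,-1, 0.15,-1,0,0,0,0,-1, 0.15,-0.9,0,0,0,0,-1, 0.1,-0.8,0,0,0,0,-1, 0.1,-0.5,0,0,0,0,-1, 0,-0.3,0,0,0,0,-1, 0,-0.15,0,0,0,0,-1, 0,0,0,0,0,0,-1]'
python3 - <<'E'
from h import *
go(440,119.5,12,1.456)
im=capture("wrist"); cv2.imwrite("pics/w5.png",im[:,:,::-1])
E
```

```text
time: 19.05
tool_pos: [438.6, 118.8, 146.5]
tcp_rot: [3.142, 0.0, 1.459]
contact_force: [0.4, -0.3, 0.1]
grip_width: 91.7
finger_force: 0.0
d(30mm) [0.03 0.04 4.48] w(4deg) [0.   0.   0.04] or [ -0.     0.   -44.96] q6 0.21 | t 19.1
```

View pics/w5.png

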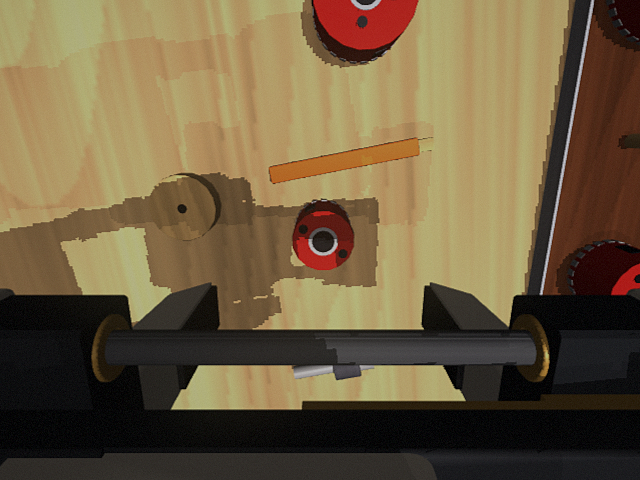

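The 44 bore is at (323,242). The wooden disc spans columns 150–221 near row 207, so I'll check that the left finger clears it.

Run:
```python
from h import *
for n,uv,z in (("s44",(323,242),46),("disc R",(221,210),3),("disc bot",(190,241),10),("pencil",(290,182),4)): print(n,onz("wrist",uv,z).round(1))
```

```text
s44 [441.4 120.   46. ]
disc R [362.6 143.3   3. ]
disc bot [335.5 122.6  10. ]
pencil [420.3 159.2   4. ]
```

```bash
python3 -m pendant '[0.03,0.08,0.5,0,0,0,-0.6, 0,0,1,0,0,0,-0.6, 0,0,1,0,0,0,-0.6, 0,0,1,0,0,0,-0.6, 0,0,0.5,0,0,0,-0.6, 0,0,0.33,0,0,0,-0.6, 0,0,0.15,0,0,0,-0.6, 0,0,0,0,0,0,-0.6, 0,0,0,0,0,0,0.4, 0,0,0,0,0,0,1, 0,0,0,0,0,0,1, 0,0,0,0,0,0,1]'
python3 -m pendant '[0,0,0,0,0,0,1, 0,0,0,0,0,0,1, 0,0,0,0,0,0,1, 0,0,0,0,0,0,1]'
python3 - <<'E'
from h import *
go(644.5,-37,90,1.456)
E
```

```text
time: 20.3
tool_pos: [441.3, 119.6, 12.6]
tcp_rot: [3.141, -0.0, 1.459]
contact_force: [-0.5, -0.1, 1.2]
grip_width: 46.2
finger_force: 0.0
time: 20.7
tool_pos: [441.2, 119.6, 12.5]
tcp_rot: [3.141, 0.0, 1.459]
contact_force: [-1.4, 0.5, 6.0]
grip_width: 43.1
finger_force: 30.0
d(30mm) [-4.43  7.32 -2.58] w(4deg) [0.01 0.   0.04] or [-0.000e+00  1.000e-02 -4.496e+01] q6 0.21 | t 20.7
```

```bash
python3 -m pendant '[0,0,-0.3,0,0,0,1, 0,0,-0.6,0,0,0,1, 0,0,-0.7,0,0,0,1, -0.18,0.3,-0.6,0,0,0,1, -0.4,0.65,-0.3,0,0,0,1, -0.6,1,-0.08,0,0,0,1, -0.6,1,0,0,0,0,1, -0.6,1,0,0,0,0,1, -0.6,1,0,0,0,0,1, -0.6,1,0,0,0,0,1, -0.45,0.7,0,0,0,0,1, -0.27,0.45,0,0,0,0,1]'
python3 -m pendant '[-0.13,0.22,0,0,0,0,1, 0,0,0,0,0,0,1, 0,0,0,0,0,0,1]'
python3 - <<'E'
from h import *
go(644.5,-37,30.3,1.456)
im=capture("wrist"); cv2.imwrite("pics/w6.png",im[:,:,::-1])
E
```

```text
time: 21.9
tool_pos: [639.3, -34.1, 89.5]
tcp_rot: [3.142, 0.0, 1.457]
contact_force: [-0.1, -0.9, -1.2]
grip_width: 43.1
finger_force: 30.0
time: 22.2
tool_pos: [643.6, -36.5, 89.4]
tcp_rot: [-3.14, -0.0, 1.459]
contact_force: [-0.1, -0.1, -1.1]
grip_width: 43.1
finger_force: 30.0
d(30mm) [-0.01  0.03  1.97] w(4deg) [-0.02 -0.    0.04] or [ 0.000e+00 -3.000e-02 -4.496e+01] q6 -0.06 | t 22.2
```

View pics/w6.png

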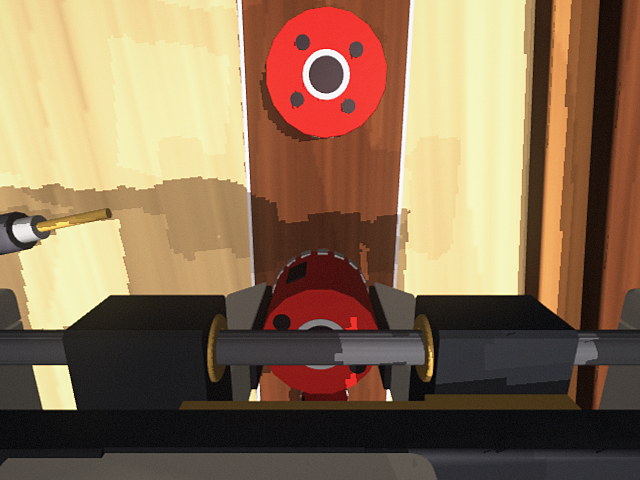

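The 54 sits flat and upright on post2 (bore at 326,75). The 44 is held over post3, centred at column ~320. Lowering and releasing.

```bash
python3 -m pendant '[0,0.03,0.3,0,0,0,1, 0,0,0.5,0,0,0,1, 0,0,0.4,0,0,0,1, 0,0,0.3,0,0,0,1, 0,0,0.2,0,0,0,1, 0,0,0.1,0,0,0,1, 0,0,0.06,0,0,0,1, 0,0,0.05,0,0,0,1, 0,0,0.03,0,0,0,1, 0,0,0.02,0,0,0,1, 0,0,0,0,0,0,1]'
python3 -m pendant '[0,0,0,0,0,0,0.2, 0,0,0,0,0,0,-0.3, 0,0,0,0,0,0,-1, 0,0,0,0,0,0,-1, 0,0,0,0,0,0,-1, 0,0,-0.4,0,0,0,-1, 0,0,-0.9,0,0,0,-1, 0,0,-1,0,0,0,-1, 0,0,-1,0,0,0,-1, 0,0,-0.7,0,0,0,-1, 0,0,0,0,0,0,-1]'
python3 - <<'E'
from h import *
print(onz("wrist",(326,75),64)) if 0 else 0
go(482.5,268.5,150,1.456)
E
```

```text
time: 23.35
tool_pos: [645.4, -37.2, 30.9]
tcp_rot: [3.141, 0.0, 1.459]
contact_force: [0.9, -1.2, -0.8]
grip_width: 43.0
finger_force: 30.0
time: 24.45
tool_pos: [647.3, -37.5, 155.6]
tcp_rot: [3.134, 0.001, 1.459]
contact_force: [0.9, -0.1, 0.7]
grip_width: 91.6
finger_force: 0.0
d(30mm) [ 9.52 -6.6   0.13] w(4deg) [0.12 0.01 0.04] or [-1.000e-02  1.800e-01 -4.496e+01] q6 -0.06 | t 24.4
```

```bash
python3 -m pendant '[0.3,-0.2,0,0,0,0,-1, 0.7,-0.5,0,0,0,0,-1, 1,-0.7,0.05,0,0,0,-1, 1,-0.7,0.05,0,0,0,-1, 1,-0.7,0,0,0,0,-1, 1,-0.7,0,0,0,0,-1, 1,-0.7,0,0,0,0,-1, 1,-0.7,0,0,0,0,-1, 1,-0.7,0,0,0,0,-1, 0.8,-0.5,0,0,0,0,-1, 0.5,-0.35,0,0,0,0,-1, 0.2,-0.15,0,0,0,0,-1]'
python3 -m pendant '[0,0,0,0,0,0,-1, 0,0,0,0,0,0,-1]'
python3 - <<'E'
from h import *
go(482.5,268.5,12,1.456)
im=capture("wrist"); cv2.imwrite("pics/w7.png",im[:,:,::-1])
E
```

```text
time: 25.65
tool_pos: [478.1, 269.7, 146.4]
tcp_rot: [-3.139, 0.001, 1.461]
contact_force: [-0.1, -0.3, 0.3]
grip_width: 92.2
finger_force: 0.0
time: 25.85
tool_pos: [480.4, 267.6, 147.2]
tcp_rot: [-3.141, 0.001, 1.458]
contact_force: [0.9, 0.8, 0.4]
grip_width: 91.8
finger_force: 0.0
d(30mm) [0.04 0.07 4.51] w(4deg) [-0.01  0.01  0.03] or [-2.000e-02 -2.000e-02 -4.497e+01] q6 0.48 | t 25.9
```

View pics/w7.png

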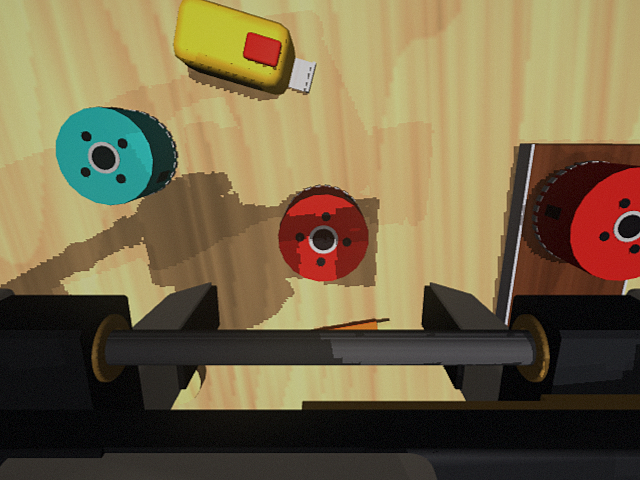

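The red 64 bore is at (323,239). The turquoise one at (103,157) and the tape measure are clear of the fingers.

```bash
python3 - <<'E'
from h import *
p=onz("wrist",(323,239.5),46); print(p); go(p[0]-.8,p[1]-.5,12,1.456)
E
python3 -m pendant '[0.04,0.07,0.5,0,0,0,-1, 0,0,1,0,0,0,-1, 0,0,1,0,0,0,-1, 0,0,1,0,0,0,-1, 0,0,0.5,0,0,0,-1, 0,0,0.33,0,0,0,-1, 0,0,0.15,0,0,0,-1, 0,0,0,0,0,0,-1, 0,0,0,0,0,0,-0.2, 0,0,0,0,0,0,0.5, 0,0,0,0,0,0,1, 0,0,0,0,0,0,1]'
python3 -m pendant '[0,0,0,0,0,0,1, 0,0,0,0,0,0,1, 0,0,0,0,0,0,1]'
python3 - <<'E'
from h import *
go(668,161,95,1.456)
E
```

```text
[483.06488723 270.14871364  46.        ]
d(30mm) [0.09 0.05 4.51] w(4deg) [-0.01  0.01  0.02] or [-1.000e-02 -1.000e-02 -4.498e+01] q6 0.48 | t 25.9
time: 27.1
tool_pos: [482.9, 269.3, 13.8]
tcp_rot: [3.141, -0.0, 1.459]
contact_force: [1.1, -0.6, 2.1]
grip_width: 64.3
finger_force: 14.6
time: 27.4
tool_pos: [482.9, 269.2, 13.8]
tcp_rot: [3.141, -0.0, 1.459]
contact_force: [-1.0, -0.6, 6.1]
grip_width: 64.1
finger_force: 30.0
d(30mm) [-2.89  6.54 -2.7 ] w(4deg) [ 0.01 -0.    0.04] or [ 0.000e+00  1.000e-02 -4.496e+01] q6 0.48 | t 27.4
```

```bash
python3 -m pendant '[0,0,-0.3,0,0,0,1, 0,0,-0.6,0,0,0,1, 0,0,-0.7,0,0,0,1, -0.1,0.2,-0.6,0,0,0,1, -0.3,0.6,-0.35,0,0,0,1, -0.4,0.95,-0.1,0,0,0,1, -0.4,0.95,0,0,0,0,1, -0.4,0.95,0,0,0,0,1, -0.4,0.95,0,0,0,0,1, -0.4,0.85,0,0,0,0,1, -0.25,0.6,0,0,0,0,1, -0.15,0.3,0,0,0,0,1]'
python3 -m pendant '[-0.09,0.19,0,0,0,0,1, 0,0,0,0,0,0,1, 0,0,0,0,0,0,1]'
python3 - <<'E'
from h import *
go(668,161,32,1.456)
im=capture("wrist"); cv2.imwrite("pics/w8.png",im[:,:,::-1])
E
```

```text
time: 28.6
tool_pos: [663.5, 163.0, 92.3]
tcp_rot: [-3.141, 0.0, 1.457]
contact_force: [0.1, 0.4, -2.3]
grip_width: 63.5
finger_force: 30.0
time: 28.9
tool_pos: [667.2, 161.6, 92.8]
tcp_rot: [-3.141, 0.0, 1.459]
contact_force: [-0.5, -0.8, -2.6]
grip_width: 64.1
finger_force: 30.0
d(30mm) [-0.02  0.03  2.03] w(4deg) [-0.01  0.    0.04] or [-0.000e+00 -2.000e-02 -4.496e+01] q6 0.24 | t 28.9
```

View pics/w8.png

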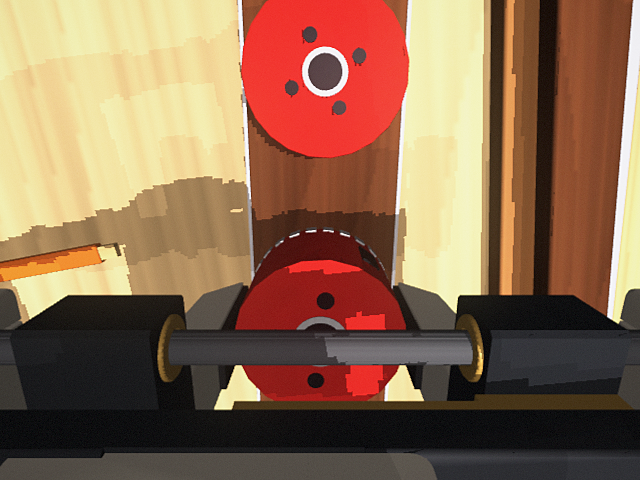

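The 64 is held over post1, centred at column ~322, and the 76 beyond it has its bore at (325,72), on the same axis. Lowering.

```bash
python3 -m pendant '[-0.02,0.03,0.3,0,0,0,1, 0,0,0.5,0,0,0,1, 0,0,0.4,0,0,0,1, 0,0,0.3,0,0,0,1, 0,0,0.2,0,0,0,1, 0,0,0.1,0,0,0,1, 0,0,0.08,0,0,0,1, 0,0,0.06,0,0,0,1, 0,0,0.05,0,0,0,1, 0,0,0.02,0,0,0,1, 0,0,0,0,0,0,1]'
```

```text
time: 30.05
tool_pos: [668.9, 160.3, 32.7]
tcp_rot: [3.141, 0.0, 1.459]
contact_force: [-0.4, -0.5, -2.1]
grip_width: 64.1
finger_force: 30.0
```

```bash
python3 -m pendant '[0,0,0.02,0,0,0,1, 0,0,0,0,0,0,-0.6, 0,0,0,0,0,0,-1, 0,0,0,0,0,0,-1, 0,0,0,0,0,0,-1, 0,0,-0.4,0,0,0,-1, 0,0,-0.9,0,0,0,-1, 0,0,-1,0,0,0,-1, 0,0,-1,0,0,0,-1, 0,0,-0.7,0,0,0,-1, 0,0,0,0,0,0,-1]'
python3 -m pendant '[0,-0.5,0,0,0,0,-1, 0,-1,0,0,0,0,-1, 0,-1,0,0,0,0,-1, 0,-1,0,0,0,0,-1, 0,-1,0,0,0,0,-1, 0,-1,0,0,0,0,-1, 0,-1,0,0,0,0,-1, 0,-1,0,0,0,0,-1, 0,-0.5,0,0,0,0,-1, 0,0,0,0,0,0,-1]'
python3 - <<'E'
from h import *
im=capture("top"); cv2.imwrite("pics/t3.png",cv2.resize(im[110:270,180:540,::-1],None,fx=2.2,fy=2.2,interpolation=cv2.INTER_CUBIC))
E
```

```text
time: 31.15
tool_pos: [670.8, 160.6, 157.2]
tcp_rot: [3.133, -0.002, 1.459]
contact_force: [0.3, -0.6, 0.3]
grip_width: 91.8
finger_force: 0.0
time: 32.15
tool_pos: [428.1, 187.3, 151.7]
tcp_rot: [-3.14, 0.001, 1.46]
contact_force: [0.2, 0.2, 0.6]
grip_width: 91.7
finger_force: 0.0
```

View pics/t3.png

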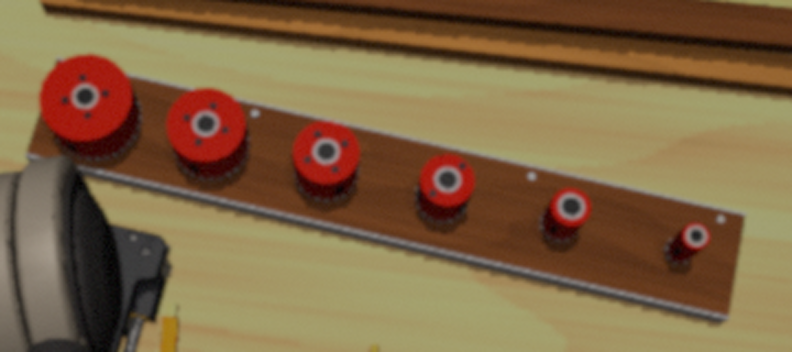

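All six saws stand upright, evenly spaced and in line, with bores from (85,96) to (697,236) in size order. The gripper is clear, so I'm handing in.

```bash
python3 -c "
from plant import *
print(close_job())"
```

```text
the job is handed in; nothing more can be done
None
```

The four loose saws are on their posts in size order (32, 44, 54, 64, running from the 22 mm saw to the 76 mm saw), and the job was handed in at about 32 s of the 93 s limit; the final top picture shows all six upright and in line, but the hand-in returned no verdict.

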